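# Spin check of a gyro board on the hand-turned rate table

## Task

Flick the rate table's round steel disc by its finger knob so that it spins freely, untouched, for at least five seconds while the sensor board clamped on it is logged. Then brake it by laying a fingertip on the disc's bare top, so that it stops with its black index arrow at the fixed pointer to within one 5-degree graduation; the program finishes while holding, with the fingertip still pressed lightly on the disc and the disc still. Do not grip the knob or press on its top, touch neither the board nor its nest, and leave the things lying round the stand where they are.

Things in the scene. Friction and masses are not known exactly. Their poses are not given: they have to be found in the camera images.
- stand: The rate table's fixed grey base plate, 250 x 170 x 10 mm, on levelling screws, bolted down; origin at the centre of its underside, on the disc's axis, at bench height. Its x axis points from the pointer side to the far side, z up. The whole device is at most 80 mm high.
- centre (a point): On the disc's vertical turning axis, at the height of the disc's top face (56 mm above the bench).
- pointer (a point): The mark the index must stop at: point on the disc's rim circle, 103 mm from the axis, at disc-top height, just inside the tip of the dark flat pointer blade (8 mm long taper). The blade lies on an upright at the front edge of the base plate, 116 to 127 mm from the axis, 20 mm wide, its top 2 mm above the disc's top.
- spindle (a joint): Angle of the disc in rad, counter-clockwise from above positive, counting on past full turns; 0 and every multiple of 2 pi put the index at the pointer. Very free bearing, inertia about 0.005 kg m2: from 2 rad/s it loses about 0.1 rad/s each second; once stopped it stays. Either way of turning will do. Below 0.3 rad/s it no longer counts as spinning.
- disc: Bright steel disc, 210 mm diameter, 12 mm thick, 5-degree graduations along its rim; flat top 56 mm above the bench. Origin on the axis, 18 mm below the top; turns with the disc, x axis points to the knob. The top from 55 to 103 mm from the axis is bare but for the knob: a fingertip push of about 3 N there brakes it at once, and a pressed fingertip can also draw it round.
- index (a point): Tip of the black arrow on the disc, 103 mm from the axis, at the top face; it turns with the disc, opposite the knob.
- knob: Black finger knob standing up from the disc, 15 mm diameter (17 at the foot), 24 mm high, 82 mm from the axis, opposite the index arrow; origin at its foot, on the disc's top. Fixed to the disc: push it sideways to flick the disc.
- knob_mid (a point): On the knob's axis, 14 mm above the disc's top.
- nest: Black nest, 66 x 84 mm, on the middle of the disc, with two screw clips up to 15 mm above the disc's top; within 55 mm of the axis. Not to be touched.
- board: Green circuit board under test, 50 x 70 mm, clamped in the nest on the middle of the disc; up to 14 mm above the disc's top. Origin at the centre of its underside. Not to be touched.
- programmer: Bystander: white stick programmer, 76 x 24 x 11 mm, loose behind the stand. Origin at its underside's centre.
- loupe: Bystander: black eye loupe, 34 mm diameter, 27 mm high, loose in front of the stand. Origin at its underside's centre.
- driver: Bystander: yellow-handled screwdriver, 170 mm long, 21 mm thick, loose to the left of the stand. Origin at its underside's centre.
- terminal_block: Bystander: green screw terminal block, 22 x 36 x 17 mm, loose to the left of the stand. Origin at its underside's centre.

How it is judged:
By the outcome, as a careful person would: the job done as asked, in the order asked, and still so for the second after the job is handed in, while the arm keeps its last pose, push and grip.
It also fails if it takes over 58 s, if anything falls off the work surface, if the arm or the gripper's body presses on something with over 40 N, if the wrist force passes 120 N, or if a joint passes its speed limit or range.

## Robot

A 6-joint arm with a two-finger parallel gripper is mounted at the origin on a cart in front of the work surface, level with it; the furniture and walls round the work are solid. World frame = base frame: x ahead of the robot, y to its left, z up, the work surface at z = 0. Lengths are in mm, angles in rad, forces in N, time in s.
With the tool pointing down it reaches from about 250 to 725 mm from the base axis. Payload 9.7 kg.
Tool frame: the origin (TCP) lies midway between the tips of the shut fingers; the grasp point (between the pads) lies 19 mm behind it; z points along the fingers, y is the line along which they close (so a half turn about z gives the same grasp; the last joint's range is limited). The gripper opens to 85 mm and grips with 20 to 120 N. Pads are 22 mm wide; open, the fingers measure 114 mm over their backs; the gripper's body (76 mm by 85 mm) begins 54 mm behind the grasp point. The pads swing forward as they close: fully open they stand 13 mm farther back than shut.
Start: joints at [-1.336, 0.087, 0.176, 1.66, 0, 1.571], TCP at [127.954, -534.906, 231.284] pointing down, gripper open.
Joint ranges: [-3.13, 3.13], [-0.85, 1.81], [-1.15, 1.24], [-2.2, 2.28], [-1.44, 1.52], [-3.14, 3.14]. Speed limits (rad/s): [2.22, 2.22, 2.57, 3.14, 3.14, 3.14].

## Interface

Orientations are given as [roll, pitch, yaw] about the fixed x, y, z axes, in that order (R = Rz(yaw) Ry(pitch) Rx(roll)).
In Python, from rig import get_obs, read_camera, finish_job gives the robot as it stands.
- The arm moves only by the shell command python3 -m handwheel 'ROWS'. ROWS is JSON, a list of rows, each a list of 7 numbers: the gripper command: -1 is shut, 1 is fully open, values between are in proportion, then the shift along the tool's x, y, z in cm, then the turn, a rotation vector about the tool's x, y, z in degrees. A call has 1 to 20 rows; each row shifts and turns the commanded pose from where the row before left it, along the tool's axes as they then stand; what a row does not reach is not made up. A row lasts 1/12 s, in which the tool goes at most 41.7 mm and 7.16 degrees, less where a joint would pass 70% of its speed; a pose out of reach is approached as far as the arm can. A call is refused whole if a number of a shift passes 4.17 or a number of a turn 7.16, either way. A call with a gripper value outside its range is refused whole. The fingers move at their own pace and stop on an object; the grip force is fixed at half the most. Time passes only in rows, so rows that do not move let the fingers close. It gives the time, the measured TCP pose, the force, the opening and the grip force at its end, in the units of the state.
- get_obs(): the state, without advancing time (a new reading comes with each control period).
- read_camera(name): name is "scene" or "side" or "wrist"; returns a dict with "image" (420x560x3 uint8, blue, green, red), "fx", "fy", "cx", "cy" (pixels), "rvec" (rotation vector, rad) and "tvec" (3), from world to camera coordinates, as OpenCV has them; the wrist camera has in their place "mount" (4x4, takes a point from camera to tool coordinates, whose origin is the TCP and whose axes are the flange's). Camera axes: x right, y down, z forward; pixel columns grow to the right and rows downward; lengths in mm; the calibration is good to about 2 mm. A picture is of the moment at which its call begins: read the wrist's pose just before it. There is no depth.
- finish_job(): hands the job in; it is judged then, once.
The state is a dict: "clock": time; "qpos": joint angles; "joint_vel": joint speeds; "joint_torque": joint torques, N m; "tool_pos": TCP position; "orientation": TCP orientation; "force": force on the tool from outside, world axes, zero at the start; "wrist_torque": the same for the moment, N m; "width": finger opening in mm; "grasp_force": force on a finger pad.
Only numpy, scipy, OpenCV 4.12 (cv2) and the standard library are available. Lean on these libraries where they do the work, as an engineer would, in place of code of your own. Each camera call takes 0.05 s, during which the arm holds its last target. There are 200 camera calls.

## Working session

There is one attempt and no reset: what is moved stays moved. The work goes in short steps, Python scripts to look and compute and a shell command to move; the robot and the scene stay as the last step left them, time stands still between calls to the robot, and variables do not carry over. Pictures are saved under pics/ and viewed, at most 10 in all, crops included, and the job is handed in when it is done.

```bash
mkdir -p pics; ls
python3 - <<'E'
from rig import *
import cv2
o=get_obs();print(o)
for n in("scene","side"):
    c=read_camera(n);cv2.imwrite(f"pics/{n}0.png",c["image"]);print({k:v for k,v in c.items() if k!="image"})
E
```

```text
pics
{'clock': 0.0, 'qpos': array([-1.33597057e+00,  8.74504890e-02,  1.75091660e-01,  1.65979917e+00,
        1.76073151e-05,  1.57076461e+00]), 'joint_vel': array([ 0.00048008, -0.00013837, -0.00069296,  0.00079474, -0.00105114,
        0.0019903 ]), 'joint_torque': array([ 1.73126999e-03, -5.20391750e+01,  4.64800358e+01,  1.64446549e-02,
        1.70314242e-04, -1.06022864e-05]), 'tool_pos': array([ 127.91845805, -534.66634275,  230.56654798]), 'orientation': array([-3.14023098e+00, -1.76504850e-05,  2.34857449e-01]), 'force': array([-0.01514829,  0.03555802, -0.29286877]), 'wrist_torque': array([-0.030411  ,  0.02551819, -0.03474007]), 'grasp_force': 0.0, 'width': 85.64594015660737}
{'fx': 527.7527887188725, 'fy': 527.7527887188725, 'cx': 283.33593181024656, 'cy': 213.8144573339962, 'rvec': array([ 0.54304879, -2.37215345,  1.60354028]), 'tvec': array([460.94310686, 202.24799384, 822.75480954])}
{'fx': 411.59947657130857, 'fy': 411.59947657130857, 'cx': 286.8252904228556, 'cy': 207.55390219519066, 'rvec': array([ 1.91682921, -0.17823888,  0.16120507]), 'tvec': array([-561.06661471,   87.3210037 ,  854.88328964])}
```

View pics/scene0.png

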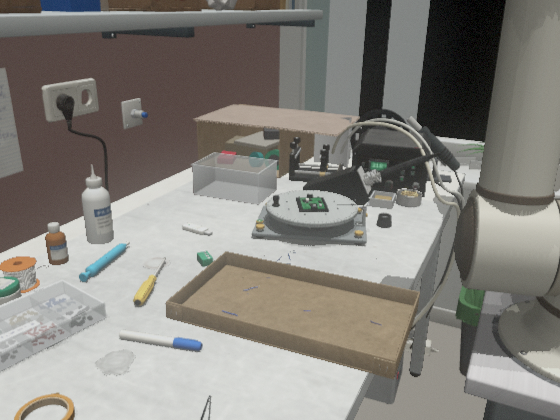

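View pics/side0.png

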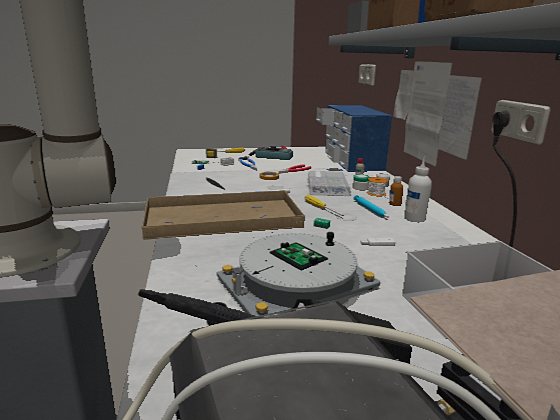

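The scene view shows the disc centred near (312,208) with the knob at (276,201). In the side view the disc is centred near (298,262), with the knob at (330,239) and the arrow tip near (252,273).

```bash
cat > h.py <<'E'
import numpy as np, cv2
from rig import *
from scipy.spatial.transform import Rotation as Rn
def cam(n):
    o=get_obs(); c=read_camera(n)
    K=np.array([[c['fx'],0,c['cx']],[0,c['fy'],c['cy']],[0,0,1]])
    if 'rvec' in c: R=cv2.Rodrigues(c['rvec'])[0]; t=np.array(c['tvec'])
    else:
        T=np.eye(4); T[:3,:3]=Rn.from_euler('xyz',o['orientation']).as_matrix(); T[:3,3]=o['tool_pos']
        W=np.linalg.inv(T@np.array(c['mount'])); R=W[:3,:3]; t=W[:3,3]
    return c['image'],K,R,t,o
def plane(px,K,R,t,z):
    px=np.atleast_2d(np.array(px,float)); d=np.c_[px,np.ones(len(px))]@np.linalg.inv(K).T@R
    C=-R.T@t; return C+d*((z-C[2])/d[:,2])[:,None]
def proj(P,K,R,t):
    q=np.atleast_2d(P)@R.T+t; q=q@K.T; return q[:,:2]/q[:,2:]
E
python3 - <<'E'
from h import *
for n,c,k,b in(("scene",(312,208),(276,206),(250,185,130,60)),("side",(298,262),(330,244),(205,220,190,105))):
    im,K,R,t,o=cam(n); print(n,plane([c,k],K,R,t,56).round(), (-R.T@t).round())
    x,y,w,h=b; cv2.imwrite(f"pics/{n}1.png",cv2.resize(im[y:y+h,x:x+w],None,fx=4,fy=4,interpolation=cv2.INTER_CUBIC))
im,K,R,t,o=cam("wrist");cv2.imwrite("pics/w0.png",im);print(proj([[330,-530,56]],K,R,t))
E
```

```text
scene [[ 536. -208.   56.]
 [ 613. -181.   56.]] [136. 821. 488.]
side [[ 540. -248.   56.]
 [ 618. -185.   56.]] [ 384. -868.  390.]
[[338.57657789 -75.39079099]]
```

View pics/side1.png

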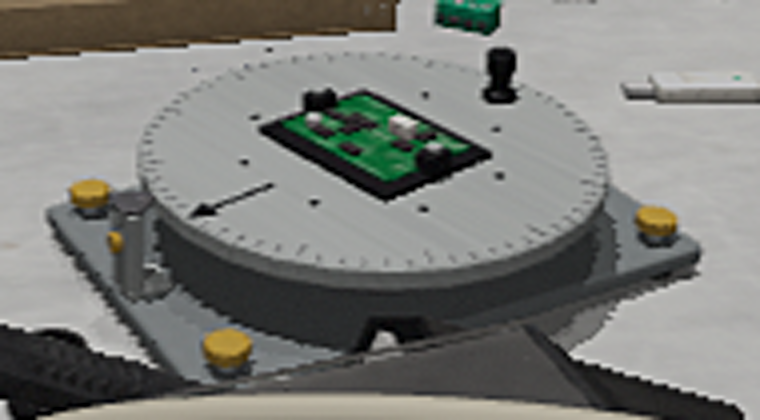

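View pics/w0.png

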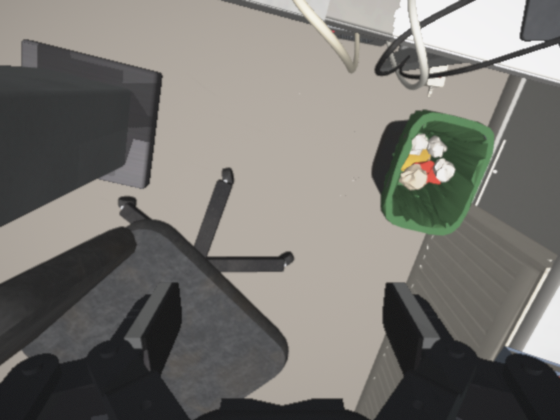

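The side crop shows the arrow pointing at the pointer side, with its tip at crop (190,217), or (252,274) in the full image. The wrist view shows only floor, bin and bench edge. I'll estimate the station's extent before I move over the disc.

Run:
```python
from h import *
a=cam("scene");b=cam("side")
for n,p,q in(("knobtop",(276,196),(330,233)),("tube",(395,122),(290,322)),("arrow",(340,206),(252.5,274)),("holdertop",(380,186),(300,303))):
    P=[c[1]@np.c_[c[2],c[3]] for c in(a,b)]
    X=cv2.triangulatePoints(P[0],P[1],np.array(p,float),np.array(q,float)).ravel();print(n,(X[:3]/X[3]).round())
for z in(100,200,300):print(z,plane([(395,122),(455,150)],*a[1:4],z).round(),plane([(290,322),(150,295),(360,345)],*b[1:4],z).round())
# rim points in side view: crop/4+offset
r=np.array([(137,155),(607,165),(370,52),(380,270),(190,217)])/4+[205,220]
X=plane(r,*b[1:4],56);print(X.round(1), 'c',(X[:2].mean(0)).round(),(X[2:4].mean(0)).round())
print(np.array(read_camera("wrist")["mount"]).round(2))
```

```text
knobtop [ 616. -185.   79.]
tube [ 453. -588.  186.]
arrow [ 476. -254.   50.]
holdertop [ 465. -428.   70.]
100 [[ 548. -998.  100.]
 [ 305. -713.  100.]] [[ 476. -474.  100.]
 [ 312. -388.  100.]
 [ 543. -527.  100.]]
200 [[ 442. -530.  200.]
 [ 261. -318.  200.]] [[ 445. -610.  200.]
 [ 337. -553.  200.]
 [ 488. -644.  200.]]
300 [[336. -61. 300.]
 [218.  77. 300.]] [[ 413. -745.  300.]
 [ 361. -719.  300.]
 [ 433. -762.  300.]]
[[ 441.1 -220.    56. ]
 [ 643.4 -260.9   56. ]
 [ 567.8 -125.2   56. ]
 [ 524.3 -330.3   56. ]
 [ 457.1 -277.9   56. ]] c [ 542. -240.   56.] [ 546. -228.   56.]
[[  -0.     -0.94   -0.33   84.76]
 [   1.      0.     -0.      0.75]
 [   0.     -0.33    0.94 -142.18]
 [   0.      0.      0.      1.  ]]
```

```bash
python3 -m handwheel '[[-1,2.5,-1,-2,0,0,0],[-1,3.3,-1.26,-2,0,0,0],[-1,3.3,-1.26,-2,0,0,0],[-1,3.3,-1.26,-2,0,0,0],[-1,3.3,-1.26,-1,0,0,0],[-1,3.3,-1.26,0,0,0,0],[-1,3.3,-1.26,0,0,0,0],[-1,3.3,-1.26,0,0,0,0],[-1,3.3,-1.26,0,0,0,0],[-1,3.3,-1.26,0,0,0,0],[-1,3.3,-1.26,0,0,0,0],[-1,3.3,-1.26,0,0,0,0],[-1,3.3,-1.26,0,0,0,0],[-1,3.3,-1.26,0,0,0,0],[-1,3.3,-1.26,0,0,0,0],[-1,3.3,-1.26,0,0,0,0],[-1,1,-0.4,0,0,0,0],[-1,0,0,0,0,0,0],[-1,0,0,0,0,0,0]]'
python3 - <<'E'
from h import *
im,K,R,t,o=cam("wrist");cv2.imwrite("pics/w1.png",im);np.savez("w1.npz",im=im,K=K,R=R,t=t);print(o['tool_pos'],o['orientation'],o['clock'],o['qpos'].round(2))
E
```

```text
clock: 1.98
tool_pos: [596.3, -214.0, 320.8]
orientation: [-3.141, 0.001, 0.236]
force: [-0.3, -0.8, 0.4]
width: 0.0
grasp_force: 0.0
[ 596.33561097 -213.96558619  320.75016364] [-3.14129567e+00  9.86031432e-04  2.35923579e-01] 1.9833 [-0.34  0.37  0.7   1.89 -0.    2.56]
```

View pics/w1.png

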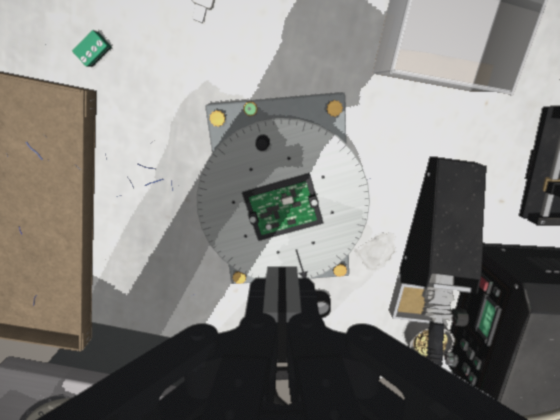

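The wrist view shows the disc centred near (284,199), the knob at (262,143) and the arrow from (297,250) down to about (304,275). Gold levelling screws sit at (218,118), (335,108), (239,278) and (341,270). The pointer is hidden behind the fingers, so I'll step back and turn the tool for a clear view.

```bash
python3 -m handwheel '[[-1,-3.5,0,0,0,0,-6],[-1,-3.5,0,0,0,0,-6],[-1,-3,0,0,0,0,-5.5],[-1,0,0,0,0,0,0],[-1,0,0,0,0,0,0]]'
python3 - <<'E'
from h import *
from scipy.optimize import least_squares
im,K,R,t,o=cam("wrist");np.savez("w2.npz",im=im,K=K,R=R,t=t);print(o['tool_pos'],o['orientation'],o['clock'])
u0,v0=proj([[545,-228,56]],K,R,t)[0].astype(int);print(u0,v0)
g=cv2.cvtColor(im,cv2.COLOR_BGR2GRAY);e=cv2.Canny(g,40,120)
p=np.argwhere(e)[:,::-1];X=plane(p,K,R,t,56)
d=np.hypot(X[:,0]-545,X[:,1]+228);X=X[(d>92)&(d<118)]
f=lambda c:np.hypot(X[:,0]-c[0],X[:,1]-c[1])-105
s=least_squares(f,[545,-228],loss='cauchy',f_scale=1.0);print(s.x,(abs(f(s.x))<2).sum(),len(X))
x0,y0=max(u0-150,0),max(v0-150,0)
cv2.imwrite("pics/w2.png",cv2.resize(im[y0:y0+250,x0:x0+300],None,fx=2.4,fy=2.4,interpolation=cv2.INTER_CUBIC));print(x0,y0)
E
```

```text
clock: 2.45
tool_pos: [499.9, -248.3, 322.9]
orientation: [3.139, -0.001, 0.536]
force: [0.5, -0.9, -0.6]
width: 0.1
grasp_force: 0.0
[ 499.85885662 -248.25288499  322.86561805] [ 3.13945279e+00 -1.23554552e-03  5.36063329e-01] 2.45
285 120
[ 543.51605624 -228.18828181] 596 1922
135 0
```

View pics/w2.png

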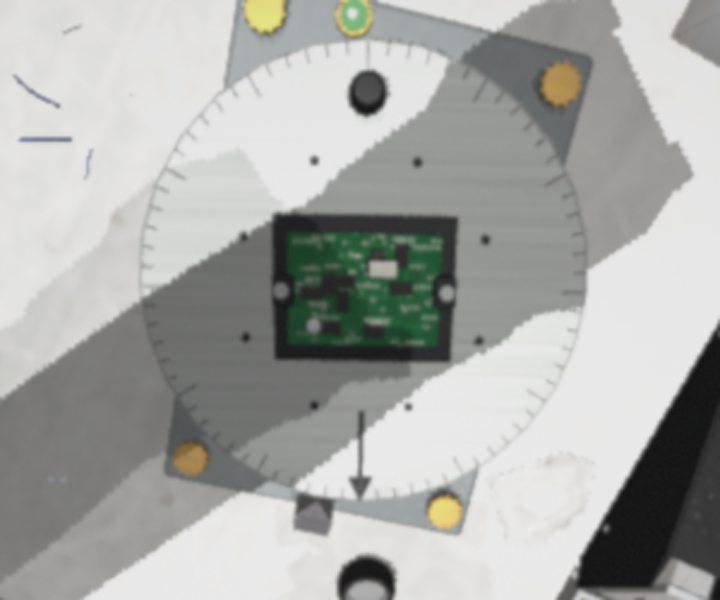

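The crop shows the arrow tip at (361,499), the pointer tip at about (316,496) just left of it, the knob foot at about (367,97), and the loupe at (366,580).

Run:
```python
from h import *
d=np.load("w2.npz");a=(d['K'],d['R'],d['t'])
c=np.array([543.5,-228.2])
f=lambda p,z:plane(np.array(p)/2.4+[135,0],*a,z)[:,:2]-c
def pr(n,P):
    for q in P: print(n,q.round(1),np.hypot(*q).round(1),np.degrees(np.arctan2(q[1],q[0])).round(1))
pr('arrow tip/tail',f([(361,499),(361,412)],56)); pr('pointer tip,base',f([(316,496),(312,530)],58))
pr('knob top',f([(368,88)],80)); pr('knob foot',f([(367,100)],56))
pr('board',f([(365,287)],62))
s=f([(265,10),(560,83),(190,458),(445,511)],18);pr('screw',s)
v=(s[0]+s[1]-s[2]-s[3]);print('stand az',np.degrees(np.arctan2(v[1],v[0])), s.mean(0))
pr('loupe',f([(366,595)],0))
```

```text
arrow tip/tail [-87.2 -52.3] 101.7 -149.0
arrow tip/tail [-48.7 -29.3] 56.8 -149.0
pointer tip,base [-96.8 -31.7] 101.8 -161.9
pointer tip,base [-113.7  -39. ] 120.2 -161.0
knob top [73.1 40.6] 83.6 29.0
knob foot [71.5 39.6] 81.8 29.0
board [ 3.6 -0.1] 3.6 -0.9
screw [ 83.8 101.1] 131.3 50.4
screw [128.4 -33.6] 132.7 -14.7
screw [-125.2   32.7] 129.4 165.3
screw [ -80.2 -103.1] 130.6 -127.9
stand az 18.26733552996186 [ 1.6916415  -0.69611411]
loupe [-153.6  -96.3] 181.3 -147.9
```

Knob azimuth is about 30°, pointer about -161.7°, and the disc centre about (544.6,-229). I'll go to the pre-flick position, 35 mm clockwise of the knob.

```bash
python3 -m handwheel '[[-1,3.2,1.05,1,0,0,0],[-1,3.2,1.05,1,0,0,0],[-1,3.2,1.05,1,0,0,0],[-1,3.2,1.06,1,0,0,0],[-1,0,0,3.6,0,0,0],[-1,0,0,3.6,0,0,0],[-1,0,0,3.6,0,0,0],[-1,0,0,3.6,0,0,0],[-1,0,0,3.6,0,0,0],[-1,0,0,0,0,0,0],[-1,0,0,0,0,0,0]]'
python3 - <<'E'
from h import *
im,K,R,t,o=cam("wrist");print(o['tool_pos'],o['orientation'])
cv2.imwrite("pics/w3.png",im)
E
```

```text
clock: 3.42
tool_pos: [632.6, -216.5, 99.7]
orientation: [-3.138, 0.003, 0.54]
force: [-0.1, 0.8, 1.5]
width: 0.1
grasp_force: 0.0
[ 632.62499335 -216.53987018   99.66096101] [-3.13832006e+00  2.65739444e-03  5.39681851e-01]
```

View pics/w3.png

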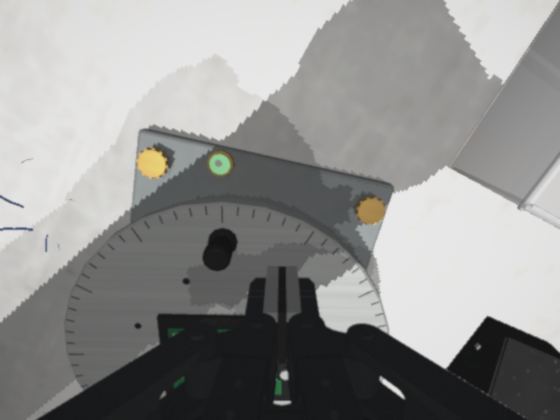

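```bash
python3 -m handwheel '[[-1,-0.1,0,1.5,0,0,0],[-1,-0.1,0,1.5,0,0,0],[-1,0,0,0.5,0,0,0],[-1,0,-0.5,0,0,0,0],[-1,0,-0.5,0,0,0,0],[-1,0,-0.5,0,0,0,0],[-1,0,-0.7,0,0,0,0],[-1,0,-0.8,0,0,0,0],[-1,0,-0.9,0,0,0,0],[-1,0,-0.9,0,0,0,0],[-1,0,0,0,0,0,0],[-1,0,0.5,-0.5,0,0,0],[-1,0,0,-4,0,0,0],[-1,0,0,-4,0,0,0],[-1,0,0,0,0,0,0]]'
cat > ang.py <<'E'
from h import *
C=np.array([544.6,-229.])
def knob_side(save=None):
    im,K,R,t,o=cam("side"); 
    if save: cv2.imwrite(save,im)
    g=im.max(2); m=(g<60).astype(np.uint8)
    # candidates: dark blobs whose top, cast on z=80, lie near r=82 of axis
    n,l,s,cc=cv2.connectedComponentsWithStats(m); out=[]
    for i in range(1,n):
        x,y,w,h,a=s[i]
        if 15<a<250 and h>=w*0.9:
            P=plane([(x+w/2-.5,y+h/2-.5)],K,R,t,68)[0][:2]-C; r=np.hypot(*P)
            if 72<r<94: out.append((np.degrees(np.arctan2(P[1],P[0])).round(1),r.round(1),a,w,h))
    return o['clock'],out
E
python3 - <<'E'
from ang import *
print(knob_side());print(knob_side())
E
```

```text
clock: 4.72
tool_pos: [612.2, -182.6, 160.2]
orientation: [3.133, -0.007, 0.54]
force: [1.8, -0.5, 2.4]
width: 0.1
grasp_force: 0.0
(4.7167, [(np.float64(88.8), np.float64(81.8), np.int32(90), np.int32(8), np.int32(14))])
(4.7667, [(np.float64(92.2), np.float64(82.5), np.int32(93), np.int32(9), np.int32(14))])
```

```bash
python3 -m handwheel '[[-1,-2,-2.4,1.5,0,0,0],[-1,-2,-2.4,1.5,0,0,0],[-1,-2,-2.4,1.5,0,0,0],[-1,0,0,1,0,0,0],[-1,0,0,0.5,0,0,0],[-1,0,0,0,0,0,0],[-1,0,0,0,0,0,0],[-1,0,0,0,0,0,0],[-1,0,0,0,0,0,0],[-1,0,0,0,0,0,0],[-1,0,0,0,0,0,0],[-1,0,0,0,0,0,0]]'
python3 - <<'E'
from ang import *
print(knob_side());print(knob_side());o=get_obs();print(o['orientation'],o['force'])
import h
r=cv2.imread("pics/side0.png")
import ang; i,K,R,t,o2=cam("side"); ang.cam=lambda n:(r,K,R,t,o2); print('ref az',knob_side())
E
```

```text
clock: 5.82
tool_pos: [521.4, -150.5, 91.4]
orientation: [3.141, -0.0, 0.54]
force: [0.3, -0.2, 0.4]
width: -0.3
grasp_force: 0.0
(5.8167, [(np.float64(167.5), np.float64(81.9), np.int32(110), np.int32(9), np.int32(16))])
(5.8667, [(np.float64(173.0), np.float64(82.4), np.int32(109), np.int32(10), np.int32(16))])
[ 3.14151375e+00 -6.23507493e-05  5.40232992e-01] [ 0.15360309 -0.15315935  0.35931571]
ref az (5.9167, [(np.float64(31.1), np.float64(83.1), np.int32(89), np.int32(8), np.int32(14))])
```

```bash
Z='run'; python3 -m handwheel '[[-1,0,0,0,0,0,0],[-1,0,0,0,0,0,0],[-1,0,0,0,0,0,0],[-1,0,0,0,0,0,0],[-1,0,0,0,0,0,0],[-1,0,0,0,0,0,0],[-1,0,0,0,0,0,0],[-1,0,0,0,0,0,0],[-1,0,0,0,0,0,0],[-1,0,0,0,0,0,0],[-1,0,0,0,0,0,0],[-1,0,0,0,0,0,0],[-1,0,0,0,0,0,0],[-1,0,0,0,0,0,0],[-1,0,0,0,0,0,0],[-1,0,0,0,0,0,0],[-1,0,0,0,0,0,0],[-1,0,0,0,0,0,0],[-1,0,0,0,0,0,0],[-1,0,0,0,0,0,0]]' >/dev/null
python3 -m handwheel '[[-1,0,0,0,0,0,0],[-1,0,0,0,0,0,0],[-1,0,0,0,0,0,0],[-1,0,0,0,0,0,0],[-1,0,0,0,0,0,0],[-1,0,0,0,0,0,0],[-1,0,0,0,0,0,0],[-1,0,0,0,0,0,0],[-1,0,0,0,0,0,0],[-1,0,0,0,0,0,0],[-1,0,0,0,0,0,0],[-1,0,0,0,0,0,0],[-1,0,0,0,0,0,0],[-1,0,0,0,0,0,0],[-1,0,0,0,0,0,0],[-1,0,0,0,0,0,0],[-1,0,0,0,0,0,0],[-1,0,0,0,0,0,0],[-1,0,0,0,0,0,0],[-1,0,0,0,0,0,0]]'
python3 -c "
from ang import *
print(knob_side())"
```

```text
clock: 9.3
tool_pos: [521.1, -150.4, 91.3]
orientation: [-3.142, 0.0, 0.54]
force: [-0.4, 0.5, -0.2]
width: 0.0
grasp_force: 0.0
(9.3, [(np.float64(32.4), np.float64(80.9), np.int32(90), np.int32(9), np.int32(14))])
```

```bash
python3 -m handwheel '[[-1,0,0,0,0,0,0],[-1,0,0,0,0,0,0],[-1,0,0,0,0,0,0],[-1,0,0,0,0,0,0],[-1,0,0,0,0,0,0],[-1,0,0,0,0,0,0],[-1,0,0,0,0,0,0],[-1,0,0,0,0,0,0],[-1,0,0,0,0,0,0],[-1,0,0,0,0,0,0],[-1,0,0,0,0,0,0],[-1,0,0,0,0,0,0],[-1,0,0,0,0,0,0],[-1,0,0,0,0,0,0],[-1,0,0,0,0,0,0],[-1,0,0,0,0,0,0],[-1,0,0,0,0,0,0],[-1,0,0,0,0,0,0],[-1,0,0,0,0,0,0],[-1,0,0,0,0,0,0]]'
python3 -c "
from ang import *
print(knob_side('pics/s4.png'))"
```

```text
clock: 11.02
tool_pos: [521.2, -150.4, 91.3]
orientation: [3.142, 0.0, 0.54]
force: [0.2, -0.3, -0.4]
width: -0.0
grasp_force: 0.0
(11.0167, [])
```

View pics/s4.png

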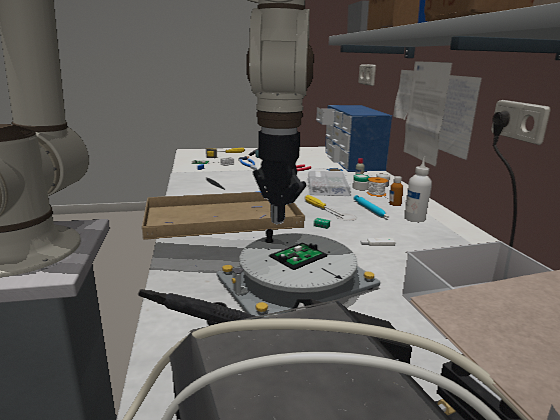

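The side view shows the knob at (269,237), just past the finger, and the arrow tip at (345,279). It is safe to lower the finger to just above the disc.

```bash
python3 -m handwheel '[[-1,0,0,0,0,0,0],[-1,0,0,0,0,0,0],[-1,0,0,0,0,0,0],[-1,0,0,0,0,0,0],[-1,0,0,1,0,0,0],[-1,0,0,1,0,0,0],[-1,0,0,0.9,0,0,0],[-1,0,0,0,0,0,0],[-1,0,0,0,0,0,0],[-1,0,0,0,0,0,0],[-1,0,0,0,0,0,0],[-1,0,0,0,0,0,0],[-1,0,0,0,0,0,0],[-1,0,0,0,0,0,0],[-1,0,0,0,0,0,0],[-1,0,0,0,0,0,0],[-1,0,0,0,0,0,0],[-1,0,0,0,0,0,0],[-1,0,0,0,0,0,0],[-1,0,0,0,0,0,0]]'
python3 -c "
from ang import *
print(knob_side())"
```

```text
clock: 12.73
tool_pos: [521.1, -150.4, 62.3]
orientation: [-3.142, 0.0, 0.54]
force: [-1.5, 0.1, -0.3]
width: 0.4
grasp_force: 0.0
(12.7333, [(np.float64(-167.4), np.float64(80.3), np.int32(116), np.int32(10), np.int32(16))])
```

```bash
python3 -m handwheel '[[-1,0,0,0.2,0,0,0],[-1,0,0,0,0,0,0],[-1,0,0,0,0,0,0],[-1,0,0,0,0,0,0],[-1,0,0,0,0,0,0],[-1,0,0,0,0,0,0],[-1,0,0,0,0,0,0],[-1,0,0,0,0,0,0],[-1,0,0,0,0,0,0],[-1,0,0,0,0,0,0],[-1,0,0,0,0,0,0],[-1,0,0,0,0,0,0],[-1,0,0,0,0,0,0],[-1,0,0,0,0,0,0],[-1,0,0,0,0,0,0],[-1,0,0,0,0,0,0],[-1,0,0,0,0,0,0],[-1,0,0,0,0,0,0]]'
python3 -c "
from ang import *
print(knob_side())"
```

```text
clock: 14.28
tool_pos: [521.2, -150.4, 60.3]
orientation: [3.142, -0.0, 0.54]
force: [0.2, -0.3, 0.2]
width: 0.1
grasp_force: 0.0
(14.2833, [])
```

```bash
sed -i 's/72<r<94/66<r<100/; s/15<a<250/15<a<500/; s/g<60/g<45/' ang.py; python3 -c "
from ang import *
print(knob_side('pics/s5.png'))
im,K,R,t,o=cam('side');u=np.radians(np.arange(230,300,10));print(proj(np.c_[C+82*np.c_[np.cos(u),np.sin(u)],0*u+68],K,R,t).round())"
```

```text
(14.3333, [])
[[275. 270.]
 [283. 272.]
 [292. 273.]
 [301. 274.]
 [310. 274.]
 [318. 272.]
 [326. 271.]]
```

```bash
python3 -c "
import cv2
cv2.imwrite('pics/s5c.png',cv2.resize(cv2.imread('pics/s5.png')[215:325,205:395],None,fx=4,fy=4))"
```

```text
(no output)
```

View pics/s5c.png

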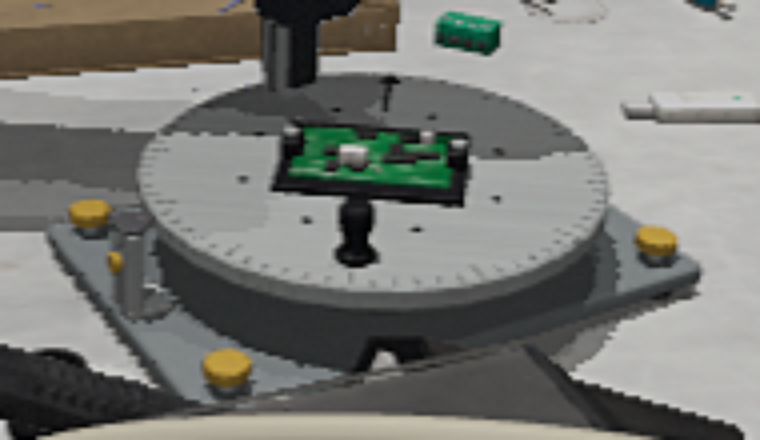

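The knob is at crop (355,233), azimuth about 252°, merged in the image with the nest. The disc is turning at about 36°/s.

```bash
python3 -m handwheel '[[-1,0,0,0,0,0,0],[-1,0,0,0,0,0,0],[-1,0,0,0,0,0,0],[-1,0,0,0,0,0,0],[-1,0,0,0,0,0,0],[-1,0,0,0,0,0,0],[-1,0,0,0,0,0,0],[-1,0,0,0,0,0,0],[-1,0,0,0,0,0,0],[-1,0,0,0,0,0,0],[-1,0,0,0,0,0,0],[-1,0,0,0,0,0,0],[-1,0,0,0,0,0,0],[-1,0,0,0,0,0,0],[-1,0,0,0,0,0,0],[-1,0,0,0,0,0,0],[-1,0,0,0,0,0,0],[-1,0,0,0,0,0,0],[-1,0,0,0,0,0,0],[-1,0,0,0,0,0,0]]'
python3 -c "
from ang import *
print(knob_side())"
```

```text
clock: 16.1
tool_pos: [521.2, -150.4, 60.3]
orientation: [-3.142, 0.0, 0.54]
force: [1.4, -0.2, -0.7]
width: 0.4
grasp_force: 0.0
(16.1, [(np.float64(-57.2), np.float64(79.7), np.int32(114), np.int32(9), np.int32(17))])
```

```bash
python3 -m handwheel '[[-1,0,0,0,0,0,0],[-1,0,0,0,0,0,0],[-1,0,0,0,0,0,0],[-1,0,0,0,0,0,0],[-1,0,0,0,0,0,0],[-1,0,0,0,0,0,0],[-1,0,0,0.2,0,0,0],[-1,0,0,0.1,0,0,0],[-1,0,0,0.05,0,0,0],[-1,0,0,0.05,0,0,0],[-1,0,0,0.03,0,0,0]]'
python3 -c "
from ang import *
print(knob_side(),get_obs()['force'])"
```

```text
clock: 17.07
tool_pos: [521.2, -150.4, 56.1]
orientation: [-3.142, -0.0, 0.54]
force: [-0.1, 1.4, 2.9]
width: -0.0
grasp_force: 1.6
(17.0667, [(np.float64(-35.8), np.float64(80.7), np.int32(105), np.int32(9), np.int32(16))]) [-0.5284873  -0.09507387 -0.04574161]
```

```bash
python3 -m handwheel '[[-1,0,0,0.04,0,0,0],[-1,0,0,0,0,0,0]]'
python3 -c "
from ang import *
print(knob_side(),get_obs()['force'],get_obs()['tool_pos']);print(knob_side(),get_obs()['force'])"
```

```text
clock: 17.28
tool_pos: [521.5, -150.3, 56.1]
orientation: [3.141, -0.001, 0.54]
force: [-0.5, 1.3, 5.0]
width: -0.2
grasp_force: 2.3
(17.2833, [(np.float64(-37.0), np.float64(81.2), np.int32(98), np.int32(9), np.int32(15))]) [-0.6556776   1.34145282  5.72582566] [ 521.43116556 -150.32093552   56.048763  ]
(17.3333, [(np.float64(-35.8), np.float64(80.7), np.int32(100), np.int32(9), np.int32(16))]) [-1.43911476  1.15262376  5.6577355 ]
```

The disc has been braked to a stop, with the knob at about 324°. Now I'll draw it round counter-clockwise with the pressed fingertip, in steps.

```bash
python3 -m handwheel '[[-1,-0.21,-0.05,0,0,0,-1.5],[-1,-0.42,-0.1,0,0,0,-3],[-1,-0.42,-0.1,0,0,0,-3],[-1,-0.42,-0.1,0,0,0,-3],[-1,-0.42,-0.1,0,0,0,-3],[-1,-0.42,-0.1,0,0,0,-3],[-1,-0.42,-0.1,0,0,0,-3],[-1,-0.42,-0.1,0,0,0,-3],[-1,-0.21,-0.05,0,0,0,-1.5],[-1,0,0,0,0,0,0]]'
python3 -c "
from ang import *
print(knob_side());o=get_obs();p=o['tool_pos'][:2]-C;print(np.hypot(*p),np.degrees(np.arctan2(p[1],p[0])),o['tool_pos'],o['force'])"
```

```text
clock: 18.22
tool_pos: [491.1, -167.2, 56.0]
orientation: [3.14, 0.0, 0.96]
force: [1.2, -1.7, 3.9]
width: -0.1
grasp_force: 2.0
(18.2167, [(np.float64(-11.8), np.float64(81.3), np.int32(93), np.int32(9), np.int32(15))])
81.66488216825131 130.69365797930405 [ 491.35331411 -167.08115456   56.06531912] [ 0.64739256 -1.3681069   4.25959225]
```

```bash
python3 -m handwheel '[[-1,-0.21,-0.05,0,0,0,-1.5],[-1,-0.42,-0.1,0,0,0,-3],[-1,-0.42,-0.1,0,0,0,-3],[-1,-0.42,-0.1,0,0,0,-3],[-1,-0.42,-0.1,0,0,0,-3],[-1,-0.42,-0.1,0,0,0,-3],[-1,-0.42,-0.1,0,0,0,-3],[-1,-0.42,-0.1,0,0,0,-3],[-1,-0.42,-0.1,0,0,0,-3],[-1,-0.21,-0.05,0,0,0,-1.5],[-1,0,0,0,0,0,0]]'
python3 -c "
from ang import *
print(knob_side('pics/s6.png'));o=get_obs();p=o['tool_pos'][:2]-C;print(np.hypot(*p),np.degrees(np.arctan2(p[1],p[0])),o['tool_pos'],o['force'])
im,K,R,t,o=cam('wrist');cv2.imwrite('pics/w6.png',im)
u=np.radians([198.3,186,210]);print('wrist px pointer',proj(np.c_[C+103*np.c_[np.cos(u),np.sin(u)],0*u+56],K,R,t).round())
s=cv2.imread('pics/s6.png')[250:305,215:285];cv2.imwrite('pics/both.png',np.hstack([cv2.resize(s,(400,314),interpolation=cv2.INTER_CUBIC),cv2.resize(im,(400,314))]))"
```

```text
clock: 19.18
tool_pos: [468.7, -198.0, 56.0]
orientation: [3.14, 0.0, 1.43]
force: [2.7, -0.5, 4.3]
width: 0.2
grasp_force: 2.4
(19.1833, [(np.float64(13.8), np.float64(80.7), np.int32(82), np.int32(9), np.int32(14))])
81.93961588454911 157.64572621455554 [ 468.81815763 -197.83570925   56.04366427] [ 2.75525399 -0.88196761  4.29110896]
wrist px pointer [[257. 395.]
 [240. 363.]
 [279. 421.]]
```

```bash
python3 -m handwheel '[[-1,-0.22,-0.05,0,0,0,-1.6],[-1,-0.22,-0.05,0,0,0,-1.6],[-1,-0.22,-0.05,0,0,0,-1.6],[-1,0,0,0,0,0,0],[-1,0,0,0,0,0,0]]'
python3 -c "
from ang import *
print(knob_side('pics/s7.png'));o=get_obs();p=o['tool_pos'][:2]-C;print(np.hypot(*p),np.degrees(np.arctan2(p[1],p[0])),o['tool_pos'],o['force'])
im,K,R,t,o=cam('wrist')
s=cv2.imread('pics/s7.png')[245:305,215:290];
cv2.imwrite('pics/both7.png',np.hstack([cv2.resize(s,(450,360),interpolation=cv2.INTER_CUBIC),cv2.resize(im[300:420,180:300],(350,360),interpolation=cv2.INTER_CUBIC)]))"
```

```text
clock: 19.7
tool_pos: [466.6, -204.0, 56.0]
orientation: [3.14, 0.0, 1.513]
force: [3.0, -0.7, 5.8]
width: 0.0
grasp_force: 2.7
(19.7, [(np.float64(19.8), np.float64(83.3), np.int32(84), np.int32(8), np.int32(14))])
81.87015603637239 162.180070539525 [ 466.65772814 -203.94556514   56.05229726] [ 2.45547938 -0.95145338  5.05406631]
```

View pics/both7.png

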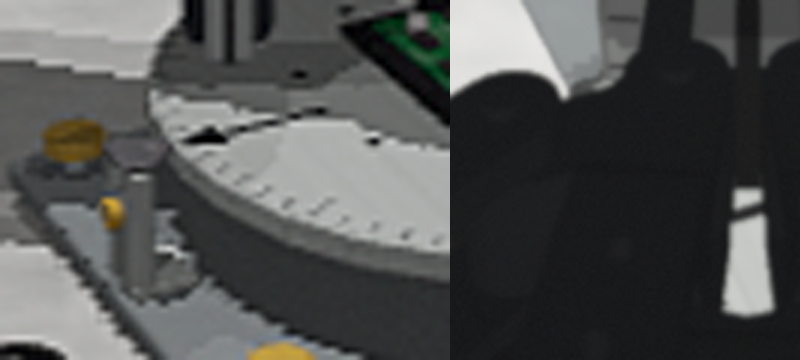

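The left half shows the arrow tip at (183,141), i.e. full image (245.5,268.5), aimed at the pointer blade at (107–165,135–170). I'll check this numerically against the first side picture.

Run:
```python
from ang import *
im,K,R,t,o=cam("side");print(o['force'])
def line(p,n):
    X=plane(p,K,R,t,56)[:,:2]-C; d=X[0]-X[1]
    print(n,X.round(1).tolist(),'tip az',np.degrees(np.arctan2(X[0,1],X[0,0]))%360,'dir',np.degrees(np.arctan2(d[1],d[0]))%360, np.hypot(*X.T))
r=cv2.imread("pics/side0.png")
def arrow(img,az):  # dark pixels on z=56 in an annular sector
    u,v=np.meshgrid(np.arange(200,300),np.arange(240,300)); p=np.c_[u.ravel(),v.ravel()]
    X=plane(p,K,R,t,56)[:,:2]-C; rr=np.hypot(*X.T); th=(np.degrees(np.arctan2(X[:,1],X[:,0]))-az+180)%360-180
    for thr in(70,90):
        m=(rr>62)&(rr<99)&(abs(th)<9)&(img.max(2)[p[:,1],p[:,0]]<thr); print(thr,m.sum(),(az+th[m].mean()).round(2),(az+np.median(th[m])).round(2))
arrow(r,210);arrow(im,199)
line(np.array([(190,217),(272,184)])/4+[205,220],'ref'); line(np.array([(183,141),(327,110)])/6+[215,245],'now')
u=np.radians(18.27+180); e=np.array([np.cos(u),np.sin(u)]);n=np.array([-e[1],e[0]])
B=np.array([C+103*e,C+116*e+10*n,C+116*e-10*n,C+127*e+10*n,C+127*e-10*n]);print('blade px in crop',((proj(np.c_[B,[56,58,58,58,58]],K,R,t)-[215,245])*6).round())
```

```text
[ 3.18434526 -1.24574155  5.75614646]
70 22 207.79 207.67
90 27 207.76 207.69
70 20 195.13 194.93
90 27 195.2 195.27
ref [[-87.5, -48.9], [-49.7, -26.3]] tip az 209.18954392722222 dir 210.8195013291742 [100.22655202  56.20210513]
now [[-96.6, -27.8], [-54.0, -15.9]] tip az 196.0605616065361 dir 195.5902642693646 [100.53479082  56.26637822]
blade px in crop [[180. 149.]
 [152. 169.]
 [123. 137.]
 [114. 178.]
 [ 86. 146.]]
```

Both estimates put the index within about 1° of the pointer. I'll ease the push slightly, check the disc is still, and hand in.

```bash
python3 -m handwheel '[[-1,0,0,-0.01,0,0,0],[-1,0,0,0,0,0,0],[-1,0,0,0,0,0,0],[-1,0,0,0,0,0,0],[-1,0,0,0,0,0,0],[-1,0,0,0,0,0,0]]'
python3 -c "
from ang import *
print(knob_side());print(knob_side(),get_obs()['force']);print(get_obs()['force'])
finish_job()"
```

```text
clock: 20.35
tool_pos: [466.5, -203.9, 56.0]
orientation: [3.14, 0.0, 1.513]
force: [3.6, -0.3, 6.1]
width: 0.2
grasp_force: 2.6
(20.35, [(np.float64(19.8), np.float64(83.3), np.int32(85), np.int32(8), np.int32(14))])
(20.4, [(np.float64(19.8), np.float64(83.3), np.int32(83), np.int32(8), np.int32(14))]) [ 3.88595555 -0.62615166  4.79348577]
[ 3.88595555 -0.62615166  4.79348577]
the job is handed in; nothing more can be done
```

I handed the job in at about 20 s: the disc spun untouched for about 12 s, I braked it about 54° short and drew it round with the pressed fingertip, and it ended still, with the index about 1° from the pointer by camera estimate and the fingertip holding at about 5 N.

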